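# Break out taper plugs and load the heating block

## Robot

A 6-joint arm with a two-finger parallel gripper is mounted at the origin on a cart in front of the work surface, level with it; the furniture and walls round the work are solid. World frame = base frame: x ahead of the robot, y to its left, z up, the work surface at z = 0. Lengths are in m, angles in rad, forces in N, time in s.
With the tool pointing down it reaches from about 0.375 to 0.75 m from the base axis. Payload 9 kg.
Tool frame: the origin (TCP) lies midway between the tips of the shut fingers; the grasp point (between the pads) lies robot.pinch_z behind it (robot.pinch_z is the distance from the TCP to the grasp point, in m); x points along the fingers, z is the direction in which the jaws open and shut, and the axes are right-handed (so a half turn about x gives the same grasp; the last joint's range is limited). The gripper opens to 85 mm and grips with 20 to 120 N. Pads are 22 mm wide; open, the fingers measure 114 mm over their backs; the gripper's body (76 mm by 85 mm) begins 54 mm behind the grasp point. The pads swing forward as they close: fully open they stand 13 mm farther back than shut.
Start: joints at [0.952, 0.104, 0.097, 1.564, 0, 1.353], TCP at [0.234, 0.552, 0.231] pointing down, gripper open.
Joint ranges: [-2.99, 2.99], [-0.84, 1.86], [-1.1, 1.16], [-1.84, 2.11], [-1.51, 1.56], [-3.14, 3.14]. Speed limits (rad/s): [2.22, 2.22, 2.57, 3.14, 3.14, 3.14].

## Interface

Orientations are given as [roll, pitch, yaw] about the fixed x, y, z axes, in that order (R = Rz(yaw) Ry(pitch) Rx(roll)).
In Python, from cell import robot gives the robot as it stands. The module is installed in compiled form; this text tells all that it offers.
- The arm moves only by the shell command python3 -m creep 'ROWS'. ROWS is JSON, a list that holds one entry, the list of rows, each a list of 7 numbers: the opening, from -1 (shut) to 1 (fully open), then the shift along the world's x, y, z in m, then the turn, a rotation vector about the world's x, y, z in rad. A call has 1 to 8 rows; each row is the pose to reach, as a shift and turn from the pose commanded when the call began; what a row does not reach only later rows make up. A row lasts 1/10 s, in which the tool goes at most 50 mm and 8.59 degrees, less where a joint would pass 70% of its speed; a pose out of reach is approached as far as the arm can. A call with a gripper value outside its range is refused whole. The fingers move at their own pace and stop on an object; the grip force is fixed at half the most. Time passes only in rows, so rows that repeat a pose let the fingers close. It gives the time, the measured TCP pose, the force and the opening at its end, in the units of the state.
- robot.sense(): the state, without advancing time (a new reading comes with each control period).
- robot.read_camera(name): name is "scene" or "top"; returns the picture (400x640x3 uint8, blue, green, red); there is no depth.
- robot.get_calibration(name): a dict with "fx", "fy", "cx", "cy" (pixels), "k1" (the pictures are not rectified: a ray, as slopes to the right and down, at radius r is drawn at 1 + k1 r^2 times it, then the intrinsics apply), "cam_to_world" (4x4, takes a point from camera to world coordinates). Camera axes: x right, y down, z forward; pixel columns grow to the right and rows downward; lengths in m; the calibration is good to about 2 mm. A picture is of the moment at which its call begins. get_calibration takes no time and is no camera call.
- robot.hand_in(): hands the job in, once; it reports no verdict.
The state is a dict: "time_s": time; "joint_pos": joint angles; "dq": joint speeds; "effort": joint torques, N m; "eef_pos": TCP position; "eef_rot": TCP orientation; "ft_force": force on the tool from outside, world axes, zero at the start; "ft_torque": the same for the moment, N m; "grip_width": finger opening in m.
Only numpy, scipy, OpenCV 4.12 (cv2) and the standard library are available. Lean on these libraries where they do the work, as an engineer would, in place of code of your own. Each camera call takes 0.05 s, during which the arm holds its last target. There are 200 camera calls.

## Task

Load the heating block and start it: put every sample vial upright, fully down, in the well with the same colour and number of dots, the lowest number first. Each well is closed by a stuck tapered plug: break the plug free with a twist, pull it out and put it in the steel tray before its vial goes in, but leave the plugs of wells that have no vial seated. When all vials are in, press the green start button fully down, and leave the tape roll and the wash bottle alone.

Things in the scene. Friction and masses are not known exactly. Their poses are not given: they have to be found in the camera images.
- heater: Heating block, fixed: aluminium, 170 (x) x 180 (y) mm, top 56 mm above the bench; a white panel 50 mm deep and 40 mm high along its front (-x). Origin: on the bench under the middle of its four wells; x to its back, y to its left, z up. The wells form a square, 80 mm apart; a coloured strip with one to four black dots on top beside each well is its number.
- tray: Steel open tray, loose, 175 x 175 mm outside, 4 mm walls and floor, rim 18 mm high; 0.6 kg. Origin: centre of its underside; z up. Empty at the start.
- start (a joint): Green round start button, 24 mm across, on the control panel of the heating block: 0 = out, 0.006 m = fully pressed; springs back, 4 N when fully down.
- start_top (a point): Centre of the top of the start button (moves with it); pressed straight down.
- carrier: Grey vial carrier, loose, 128 x 128 x 26 mm, 0.8 kg, with four pockets 27.5 mm wide and 20 mm deep, 75 mm apart; the vials that are there stand in any of them at the start, their undersides 6 mm above the bench. Origin: centre of its underside; z up.
- tape_roll: Bystander: roll of tape 104 mm across, 25 mm high, lying flat; origin at the centre of its underside.
- wash_bottle: Bystander: white squeeze wash bottle with a blue cap and a bent spout, 65 mm across, 209 mm high; origin at the centre of its underside.
- well_1 (a point): Centre of the floor of well 1 (red strip, one dot), 28 mm below the block's top face; z up. The well is a bore 29 mm wide and 14 mm deep below a taper mouth 14 mm deep and at least 40 mm wide. It may receive a vial once its plug is out.
- seat_1 (a point): Centre of the mouth of well 1, level with the block's top face. The taper holds its plug against any straight pull; once the plug has been turned about its own axis by 0.7 to 1.0 rad (40 to 57 degrees) from where it stood, either way (about 0.1 N m; hard stop at 1.25 rad; it stays where it is left), it lifts straight out without force.
- plug_1: Tapered plug stuck in the mouth of well 1 at the start. Origin: centre of the underside of its round grey flange (52 mm wide, 5 mm thick, resting on the block); z up; x along its grip bar (36 mm long, 14 mm wide, from 5 to 31 mm above the origin). The taper reaches 14 mm below the origin. About 0.06 kg. Comes out only after a twist (see the seat).
- vial_1: Capped sample vial 1: 25 mm wide, 56 mm high, red band and red disc with one dot on its white cap; about 0.03 kg. Origin: centre of its underside; z up. May be absent. Stands in the carrier at the start. Set down in its well it stands 28 mm proud of the block.
- well_2 (a point): Centre of the floor of well 2 (yellow strip, two dots), 28 mm below the block's top face; z up. The well is a bore 29 mm wide and 14 mm deep below a taper mouth 14 mm deep and at least 40 mm wide. It may receive a vial once its plug is out.
- seat_2 (a point): Centre of the mouth of well 2, level with the block's top face. The taper holds its plug against any straight pull; once the plug has been turned about its own axis by 0.7 to 1.0 rad (40 to 57 degrees) from where it stood, either way (about 0.1 N m; hard stop at 1.25 rad; it stays where it is left), it lifts straight out without force.
- plug_2: Tapered plug stuck in the mouth of well 2 at the start. Origin: centre of the underside of its round grey flange (52 mm wide, 5 mm thick, resting on the block); z up; x along its grip bar (36 mm long, 14 mm wide, from 5 to 31 mm above the origin). The taper reaches 14 mm below the origin. About 0.06 kg. Comes out only after a twist (see the seat).
- vial_2: Capped sample vial 2: 25 mm wide, 56 mm high, yellow band and yellow disc with two dots on its white cap; about 0.03 kg. Origin: centre of its underside; z up. May be absent. Stands in the carrier at the start. Set down in its well it stands 28 mm proud of the block.
- well_3 (a point): Centre of the floor of well 3 (green strip, three dots), 28 mm below the block's top face; z up. The well is a bore 29 mm wide and 14 mm deep below a taper mouth 14 mm deep and at least 40 mm wide. It may receive a vial once its plug is out.
- seat_3 (a point): Centre of the mouth of well 3, level with the block's top face. The taper holds its plug against any straight pull; once the plug has been turned about its own axis by 0.7 to 1.0 rad (40 to 57 degrees) from where it stood, either way (about 0.1 N m; hard stop at 1.25 rad; it stays where it is left), it lifts straight out without force.
- plug_3: Tapered plug stuck in the mouth of well 3 at the start. Origin: centre of the underside of its round grey flange (52 mm wide, 5 mm thick, resting on the block); z up; x along its grip bar (36 mm long, 14 mm wide, from 5 to 31 mm above the origin). The taper reaches 14 mm below the origin. About 0.06 kg. Comes out only after a twist (see the seat).
- vial_3: Capped sample vial 3: 25 mm wide, 56 mm high, green band and green disc with three dots on its white cap; about 0.03 kg. Origin: centre of its underside; z up. May be absent. Stands in the carrier at the start. Set down in its well it stands 28 mm proud of the block.
- well_4 (a point): Centre of the floor of well 4 (blue strip, four dots), 28 mm below the block's top face; z up. The well is a bore 29 mm wide and 14 mm deep below a taper mouth 14 mm deep and at least 40 mm wide. It may receive a vial once its plug is out.
- seat_4 (a point): Centre of the mouth of well 4, level with the block's top face. The taper holds its plug against any straight pull; once the plug has been turned about its own axis by 0.7 to 1.0 rad (40 to 57 degrees) from where it stood, either way (about 0.1 N m; hard stop at 1.25 rad; it stays where it is left), it lifts straight out without force.
- plug_4: Tapered plug stuck in the mouth of well 4 at the start. Origin: centre of the underside of its round grey flange (52 mm wide, 5 mm thick, resting on the block); z up; x along its grip bar (36 mm long, 14 mm wide, from 5 to 31 mm above the origin). The taper reaches 14 mm below the origin. About 0.06 kg. Comes out only after a twist (see the seat).
- vial_4: Capped sample vial 4: 25 mm wide, 56 mm high, blue band and blue disc with four dots on its white cap; about 0.03 kg. Origin: centre of its underside; z up. May be absent. Stands in the carrier at the start. Set down in its well it stands 28 mm proud of the block.
Not all that is in view belongs to the job. What is shaped like the plug_4 but pink is not meant. What is shaped like the plug_3 but blue is not meant.

How it is judged:
By the outcome, as a careful person would: the job done as asked, in the order asked, and still so for the second after the job is handed in, with the robot touching nothing.
Of vial_1, vial_2, vial_3, vial_4 only 2 to 3 are there at a start; the rules pass over those that are not, and their reading is None.
At some moment in a run one of tray, carrier may be knocked a few centimetres aside while the robot is not near it.
It also fails if it takes over 210 s, if anything falls off the work surface, if the arm or the gripper's body presses on something with over 40 N, if the wrist force passes 120 N, or if a joint passes its speed limit or range.

## Working session

There is one attempt and no reset: what is moved stays moved. The work goes in short steps, Python scripts to look and compute and a shell command to move; the robot and the scene stay as the last step left them, time stands still between calls to the robot, and variables do not carry over. Pictures are saved under pics/ and viewed, about 12 in all and at most 16, crops included, and the job is handed in when it is done.

```bash
mkdir -p pics; cat > h.py <<'E'
import numpy as np, cv2
from cell import robot
def cal(n):
    c=robot.get_calibration(n); K=np.array([[c['fx'],0,c['cx']],[0,c['fy'],c['cy']],[0,0,1.]]); return K,np.array([c['k1'],0,0,0.]),np.array(c['cam_to_world'])
def ray(n,px,z):
    K,d,T=cal(n); u=cv2.undistortPoints(np.array(px,float).reshape(-1,1,2),K,d).reshape(-1,2)
    r=np.c_[u,np.ones(len(u))]@T[:3,:3].T; o=T[:3,3]; return o+r*((z-o[2])/r[:,2])[:,None]
def proj(n,P):
    K,d,T=cal(n); W=np.linalg.inv(T); return cv2.projectPoints(np.array(P,float).reshape(-1,1,3),cv2.Rodrigues(W[:3,:3])[0],W[:3,3],K,d)[0].reshape(-1,2)
E
python3 - <<'E'
from h import *
for n in('top','scene'):
    im=robot.read_camera(n); cv2.imwrite(f'pics/{n}0.png',im)
    print(n,np.round(cal(n)[2],3).tolist(),cal(n)[0][0,0],cal(n)[1][0])
s=robot.sense(); print({k:np.round(v,3).tolist() for k,v in s.items()},robot.pinch_z)
E
```

```text
top [[0.127, -0.971, 0.204, 0.383], [-0.992, -0.125, 0.021, 0.021], [0.005, -0.205, -0.979, 1.099], [0.0, 0.0, 0.0, 1.0]] 401.9164389644261 -0.020740647404567072
scene [[0.589, -0.349, 0.729, -0.312], [-0.808, -0.233, 0.541, -0.635], [-0.019, -0.908, -0.419, 0.576], [0.0, 0.0, 0.0, 1.0]] 437.54633630092627 -0.017938496087196647
{'time_s': 0.1, 'joint_pos': [0.952, 0.105, 0.097, 1.564, -0.0, 1.353], 'dq': [-0.001, -0.002, 0.003, 0.003, -0.001, 0.001], 'effort': [0.007, -55.821, 50.472, 0.013, -0.0, -0.0], 'eef_pos': [0.234, 0.552, 0.231], 'eef_rot': [2.938, 1.57, -2.175], 'ft_force': [0.633, -0.254, -1.063], 'ft_torque': [0.001, 0.006, -0.016], 'grip_width': 0.086} 0.0187
```

View pics/top0.png

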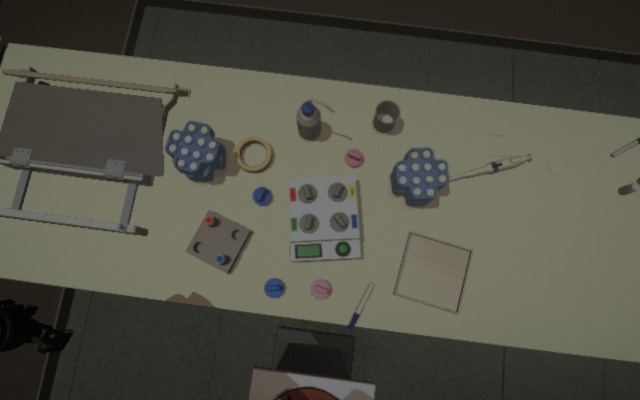

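View pics/scene0.png

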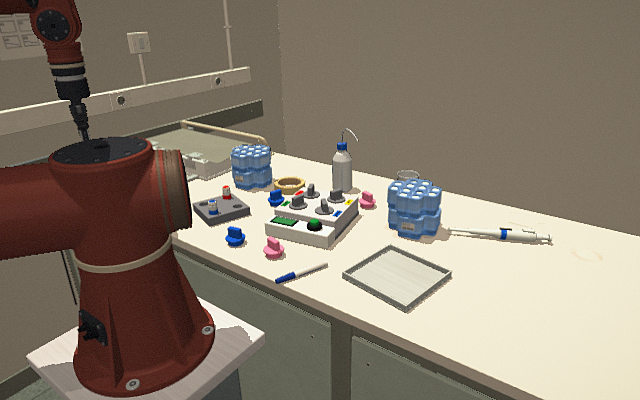

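Top: carrier at (220,241) with red and blue vials. The heater is near (325,215), the tray at (433,272). I'll zoom in on the work area.

```bash
python3 - <<'E'
from h import *
im=cv2.imread('pics/top0.png'); c=im[165:305,180:370]; cv2.imwrite('pics/crop0.png',cv2.convertScaleAbs(cv2.resize(c,None,fx=4.2,fy=4.2,interpolation=cv2.INTER_CUBIC),alpha=1.5))
for z,p in ((0.056,[[308,193],[338,191],[309,223],[340,222]]),(.062,[[210,220],[222,259]]),(.018,[[433,272]]),(.046,[[343,249]])): print(z,np.round(ray('top',p,z)[:,:2],3).tolist())
E
```

```text
0.056 [[0.615, 0.075], [0.63, -0.003], [0.535, 0.062], [0.548, -0.018]]
0.062 [[0.509, 0.319], [0.414, 0.27]]
0.018 [[0.452, -0.281]]
0.046 [[0.48, -0.035]]
```

View pics/crop0.png

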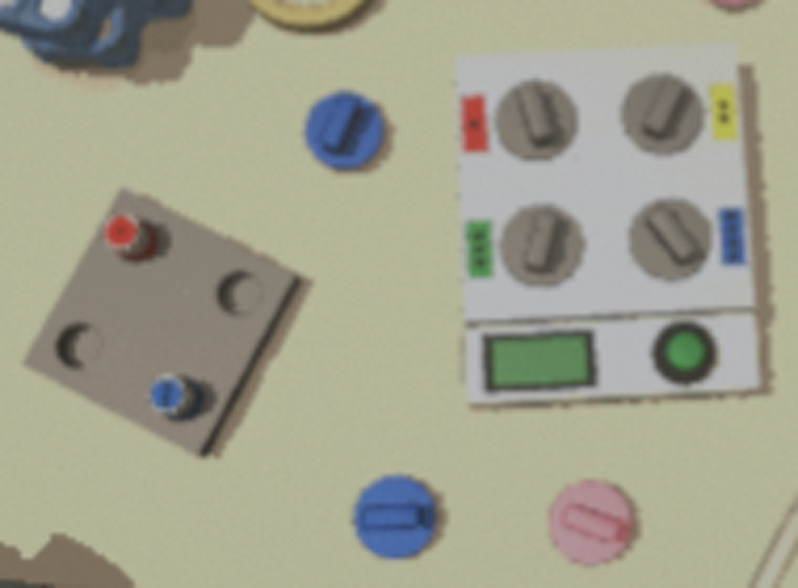

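Only vials 1 (red) and 4 (blue) are present, in the carrier. Red is crop (122,232) and blue is (168,395). Plug 1 sits back-left, crop (537,120). Plug 4 sits front-right, (670,239). Next: precise poses.

```bash
cat >> h.py <<'E'
from scipy.spatial.transform import Rotation as Ro
def state():
    s=robot.sense(); R=Ro.from_euler('xyz',s['eef_rot']).as_matrix()
    print('t',round(s['time_s'],2),'tcp',np.round(s['eef_pos'],4),'jawaz',round(np.degrees(np.arctan2(R[1,2],R[0,2])),1),'xax',np.round(R[:,0],3),'f',np.round(s['ft_force'],1),'tq',np.round(s['ft_torque'],2),'w',round(s['grip_width'],4),'q',np.round(s['joint_pos'],2)); return s
def blob(m,near,r=25):
    n,l,st,c=cv2.connectedComponentsWithStats(m.astype(np.uint8)); 
    k=[i for i in range(1,n) if st[i,4]>6 and np.hypot(*(c[i]-near))<r]; 
    k=max(k,key=lambda i:st[i,4]); return c[k],st[k],l==k
E
python3 - <<'E'
from h import *
state()
im=cv2.imread('pics/top0.png'); hsv=cv2.cvtColor(im,cv2.COLOR_BGR2HSV).astype(int); H,S,V=hsv[...,0],hsv[...,1],hsv[...,2]
print('white',hsv[208,323],'flange',hsv[200,305],hsv[226,305], 'strip',hsv[194,293])
for nm,p in (('p1',(308,193)),('p2',(338,191)),('p3',(309,223)),('p4',(340,222))):
    x,y=p; sub=np.zeros(V.shape,bool); sub[y-13:y+14,x-12:x+13]=True
    sub[:, :297]=False
    g=sub&(V<125)&(S<70)
    c,st,m=blob(g,p,6); cn=max(cv2.findContours(m.astype(np.uint8),cv2.RETR_EXTERNAL,cv2.CHAIN_APPROX_NONE)[0],key=len)
    e=cv2.fitEllipse(cn); print(nm,np.round(e[0],1),np.round(e[1],1),st,ray('top',e[0],.061).round(4)[0])
red=(S>110)&((H<8)|(H>172))&(V>60); blue=(S>110)&(H>100)&(H<130)&(V>60); 
for nm,m,p in(('v1',red,(209,220)),('v4',blue,(220,259))):
    c,st,_=blob(m,p,8); print(nm,c,st,ray('top',c,.062).round(4)[0])
gb=(S>90)&(H>50)&(H<80); c,st,_=blob(gb,(343,249),6); print('btn',c,st,ray('top',c,.046).round(4)[0])
q=lambda *a:[[180+x/4.2-.4,165+y/4.2-.4] for x,y in a]
for nm,a in (('bar1',[(529,88),(546,138)]),('bar4',[(653,208),(694,260)])):
    w=ray('top',q(*a),.08); d=w[1]-w[0]; print(nm,w.round(3).tolist(),np.degrees(np.arctan2(d[1],d[0])).round(1))
w=ray('top',q((122,188),(312,282),(206,457),(24,362)),.026);print('car',w.round(3).tolist(),w.mean(0))
E
```

```text
t 0.1 tcp [0.2339 0.5522 0.2306] jawaz 67.0 xax [-0.001 -0.001 -1.   ] f [ 0.6 -0.3 -1.1] tq [ 0.    0.01 -0.02] w 0.0855 q [ 0.95  0.1   0.1   1.56 -0.    1.35]
white [ 90   4 123] flange [19 32 87] [19 35 80] strip [  4 144  85]
p1 [308.5 193. ] [27. 31.] [297 180  24  27 648] [0.6138 0.0737 0.061 ]
p2 [337.8 191. ] [27.7 31.2] [326 178  25  27 656] [ 0.6291 -0.0026  0.061 ]
p3 [309. 223.] [28.3 30.9] [297 210  25  27 675] [0.5345 0.0618 0.061 ]
p4 [339.8 222. ] [27.9 31.1] [328 209  25  27 659] [ 0.5473 -0.0177  0.061 ]
v1 [208.42857143 219.57142857] [205 217   8   6  35] [0.5097 0.3232 0.062 ]
v4 [219.17857143 258.39285714] [216 256   7   6  28] [0.4143 0.2777 0.062 ]
btn [342.69491525 248.23728814] [339 244   9   9  59] [ 0.4819 -0.0337  0.046 ]
bar1 [[0.628, 0.083, 0.08], [0.598, 0.068, 0.08]] -154.1
bar4 [[0.563, -0.002, 0.08], [0.534, -0.031, 0.08]] -135.1
car [[0.542, 0.338, 0.026], [0.497, 0.207, 0.026], [0.38, 0.255, 0.026], [0.423, 0.38, 0.026]] [0.46060155 0.29484509 0.026     ]
```

```bash
python3 - <<'E'
from h import *
im=cv2.resize(cv2.imread('pics/top0.png'),None,fx=4,fy=4,interpolation=cv2.INTER_CUBIC); hsv=cv2.cvtColor(im,cv2.COLOR_BGR2HSV).astype(int); H,S,V=hsv[...,0],hsv[...,1],hsv[...,2]
W={}
for nm,p in (('p1',(308,194)),('p2',(338,192)),('p3',(309,223)),('p4',(340,222))):
    x,y=np.array(p)*4; sub=np.zeros(V.shape,bool); sub[y-52:y+52,x-44:x+44]=True
    g=sub&(V<106)&(S>15)&(S<80)
    c,st,m=blob(g,np.array(p)*4,40); h=cv2.convexHull(max(cv2.findContours(m.astype(np.uint8),cv2.RETR_EXTERNAL,cv2.CHAIN_APPROX_NONE)[0],key=len))
    e=cv2.fitEllipse(h); px=(np.array(e[0])+.5)/4-.5; W[nm]=ray('top',px,.059).round(4)[0]; print(nm,px,np.round(e[1],1)/4,W[nm])
    # bar top = brighter/dif? save
c=sum(W.values())/4; d=W['p1']-W['p3']+W['p2']-W['p4']; print('centre',c,'yaw',np.degrees(np.arctan2(d[1],d[0])), [np.linalg.norm(W[a]-W[b]) for a,b in(('p1','p3'),('p2','p4'),('p1','p2'),('p3','p4'))])
u=np.r_[d[:2],0]/np.linalg.norm(d[:2]); v=np.array([-u[1],u[0],0])
P={'p1':c+.04*u+.04*v,'p4':c-.04*u-.04*v}; print(P)
# scene crop with predictions
s=cv2.imread('pics/scene0.png'); x0,y0=170,170; cr=cv2.resize(s[y0:y0+90,x0:x0+200],None,fx=4,fy=4,interpolation=cv2.INTER_CUBIC)
def mk(p): 
    q=(proj('scene',p)[0]-[x0,y0]+.5)*4; cv2.circle(cr,tuple(int(t) for t in q),3,(255,0,255),-1)
for nm in W: 
    for t in np.linspace(0,6.28,16): mk([W[nm][0]+.026*np.cos(t),W[nm][1]+.026*np.sin(t),.061])
mk([.5097,.3232,.062]);mk([.4143,.2777,.062]);mk([.4819,-.0337,.046])
cv2.imwrite('pics/sc0.png',cr)
E
```

```text
p1 [307.21438599 193.35760498] [18.65 19.15] [0.6129 0.077  0.059 ]
p2 [337.6177063  191.80493164] [19.175 19.95 ] [ 0.6274 -0.0025  0.059 ]
p3 [308.73226929 223.11277771] [18.825 19.7  ] [0.5344 0.0625 0.059 ]
p4 [339.39224243 221.51330566] [18.85 19.75] [ 0.5488 -0.0164  0.059 ]
centre [0.580875 0.03015  0.059   ] yaw 10.247065994699145 [np.float64(0.07982793997091496), np.float64(0.0798196091195641), np.float64(0.08081150908131836), np.float64(0.08020330417133698)]
{'p1': array([0.61312127, 0.07662772, 0.059     ]), 'p4': array([ 0.54862873, -0.01632772,  0.059     ])}
```

View pics/sc0.png

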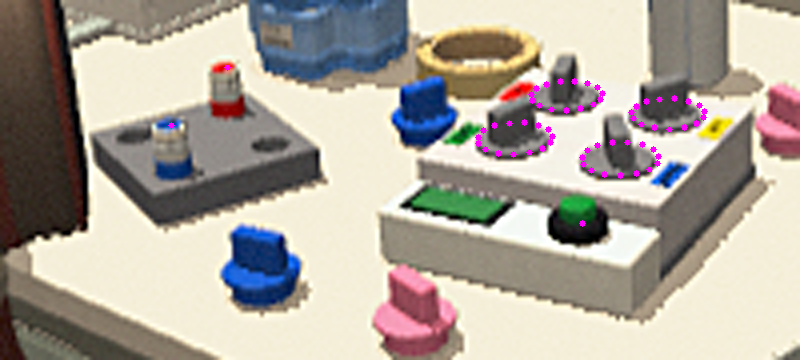

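The projected flange circles match the scene view well; the button top is higher than I assumed. Moving above plug 1.

```bash
python3 -m creep '[[[0.06,0.379,-0.475,-0.06,0,0,0.855],[0.06,0.379,-0.475,-0.06,0,0,0.855],[0.06,0.379,-0.475,-0.06,0,0,0.855],[0.06,0.379,-0.475,-0.06,0,0,0.855],[0.06,0.379,-0.475,-0.06,0,0,0.855],[0.06,0.379,-0.475,-0.06,0,0,0.855],[0.06,0.379,-0.475,-0.06,0,0,0.855],[0.06,0.379,-0.475,-0.06,0,0,0.855]]]'; python3 -c "
from h import *; state()"
```

```text
time_s: 0.9
eef_pos: [0.467, 0.2608, 0.1943]
eef_rot: [0.512, 1.571, 2.539]
ft_force: [1.3, 0.4, -0.0]
grip_width: 0.0453
t 0.9 tcp [0.467  0.2608 0.1943] jawaz 116.1 xax [-0.  0. -1.] f [ 1.3  0.4 -0. ] tq [ 0.04 -0.07 -0.01] w 0.0453 q [ 0.26 -0.1  -0.17  1.5   0.   -0.19]
```

```bash
python3 -m creep '[[[0.06,0,0,0,0,0,0],[0.06,0,0,0,0,0,0],[0.06,0,0,0,0,0,0]]]'
```

```text
time_s: 1.2
eef_pos: [0.4658, 0.263, 0.1947]
eef_rot: [0.633, 1.57, 2.658]
ft_force: [-0.2, -0.0, 0.3]
grip_width: 0.0454
```

```bash
python3 -m creep '[[[0.06,0.147,-0.186,-0.075,0,0,0],[0.06,0.147,-0.186,-0.075,0,0,0],[0.06,0.147,-0.186,-0.075,0,0,0],[0.06,0.147,-0.186,-0.075,0,0,0],[0.06,0.147,-0.186,-0.075,0,0,0],[0.06,0.147,-0.186,-0.075,0,0,0],[0.06,0.147,-0.186,-0.075,0,0,0],[0.06,0.147,-0.186,-0.075,0,0,0]]]'; python3 - <<'E'
from h import *
state(); s=robot.read_camera('scene'); t=robot.read_camera('top')
a=cv2.resize(s[180:250,240:370],None,fx=6,fy=6,interpolation=cv2.INTER_CUBIC)[:,:780]; b=cv2.resize(t[150:230,260:390],None,fx=6,fy=6,interpolation=cv2.INTER_CUBIC)[:180*6]
cv2.imwrite('pics/near1.png',cv2.resize(np.vstack([a,cv2.convertScaleAbs(b,alpha=1.5)]),None,fx=.65,fy=.65))
E
```

```text
time_s: 2.0
eef_pos: [0.6129, 0.0782, 0.1203]
eef_rot: [-1.172, 1.57, 0.855]
ft_force: [-0.5, 0.7, 0.0]
grip_width: 0.0453
t 2.0 tcp [0.6129 0.0782 0.1203] jawaz 116.1 xax [ 0.  0. -1.] f [-0.5  0.7  0. ] tq [ 0.02 -0.02 -0.02] w 0.0453 q [-0.08  0.17 -0.04  1.37  0.   -0.54]
```

View pics/near1.png

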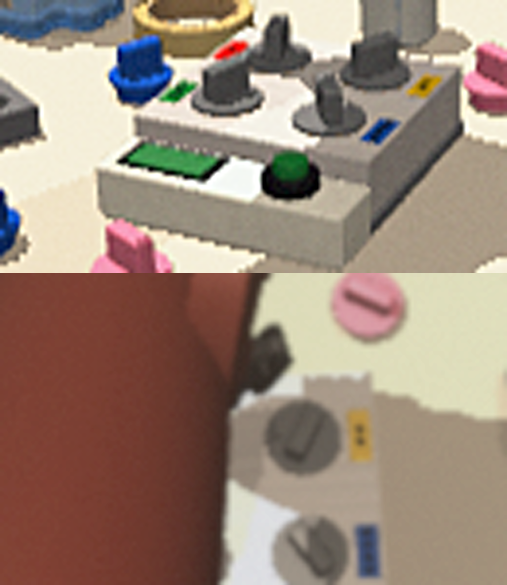

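```bash
python3 -m creep '[[[0.06,0,-0.0015,-0.03,0,0,0],[0.06,0,-0.0015,-0.05,0,0,0],[0.06,0,-0.0015,-0.056,0,0,0],[0.06,0,-0.0015,-0.056,0,0,0]]]' && python3 -m creep '[[[-0.5,0,0,0,0,0,0],[-0.9,0,0,0,0,0,0],[-0.9,0,0,0,0,0,0],[-0.9,0,0,0,0,0,0],[-0.9,0,0,0,0,0,0],[-0.9,0,0,0,0,0,0]]]'; python3 -c "
from h import *; state()"
```

```text
time_s: 2.5
eef_pos: [0.6126, 0.0758, 0.0635]
eef_rot: [0.932, 1.57, 2.958]
ft_force: [-0.3, 0.5, -0.1]
grip_width: 0.0454
time_s: 3.1
eef_pos: [0.6135, 0.077, 0.0657]
eef_rot: [-0.782, 1.567, 1.245]
ft_force: [-5.0, 8.8, 7.8]
grip_width: 0.0128
t 3.1 tcp [0.6135 0.077  0.0657] jawaz 116.1 xax [ 0.001  0.003 -1.   ] f [-5.   8.8  7.8] tq [ 1.97  1.06 -0.02] w 0.0128 q [-0.09  0.19 -0.11  1.27  0.   -0.54]
```

```bash
python3 -m creep '[[[-0.9,-0.0007,0.0013,0.002,0,0,0],[-0.9,-0.0007,0.0013,0.002,0,0,0.14],[-0.9,-0.0007,0.0013,0.002,0,0,0.28],[-0.9,-0.0007,0.0013,0.002,0,0,0.42],[-0.9,-0.0007,0.0013,0.002,0,0,0.56],[-0.9,-0.0007,0.0013,0.002,0,0,0.7],[-0.9,-0.0007,0.0013,0.002,0,0,0.83],[-0.9,-0.0007,0.0013,0.002,0,0,0.86]]]'; python3 -m creep '[[[-0.9,0,0,0,0,0,0],[-0.9,0,0,0,0,0,0]]]'; python3 -c "
from h import *; state()"
```

```text
time_s: 3.9
eef_pos: [0.6119, 0.0773, 0.0661]
eef_rot: [-0.639, 1.569, 2.252]
ft_force: [-3.7, 5.2, -0.9]
grip_width: 0.0129
time_s: 4.1
eef_pos: [0.6119, 0.0771, 0.0661]
eef_rot: [-0.571, 1.569, 2.315]
ft_force: [-3.8, 4.0, 0.0]
grip_width: 0.0123
t 4.1 tcp [0.6119 0.0771 0.0661] jawaz 165.3 xax [-0.001  0.001 -1.   ] f [-3.8  4.   0. ] tq [ 0.95  0.88 -0.09] w 0.0123 q [-0.09  0.19 -0.11  1.27  0.   -1.4 ]
```

```bash
python3 -m creep '[[[-0.9,0,0,0.008,0,0,0],[-0.9,0,0,0.016,0,0,0],[-0.9,0,0,0.03,0,0,0],[-0.9,0,0,0.06,0,0,0],[-0.9,0,0,0.09,0,0,0],[-0.9,0,0,0.09,0,0,0]]]'; python3 - <<'E'
from h import *
state(); s=robot.read_camera('scene'); t=robot.read_camera('top'); cv2.imwrite('pics/t1.png',t)
cv2.imwrite('pics/lift1.png',cv2.resize(s[110:280,170:460],None,fx=2.5,fy=2.5,interpolation=cv2.INTER_CUBIC))
E
```

```text
time_s: 4.7
eef_pos: [0.6155, 0.0758, 0.1625]
eef_rot: [-2.991, 1.562, -0.106]
ft_force: [0.3, -0.2, -0.0]
grip_width: 0.0128
t 4.7 tcp [0.6155 0.0758 0.1625] jawaz 165.3 xax [ 0.009 -0.001 -1.   ] f [ 0.3 -0.2 -0. ] tq [ 0.02  0.01 -0.04] w 0.0128 q [-0.09  0.15  0.02  1.43 -0.   -1.4 ]
```

View pics/lift1.png

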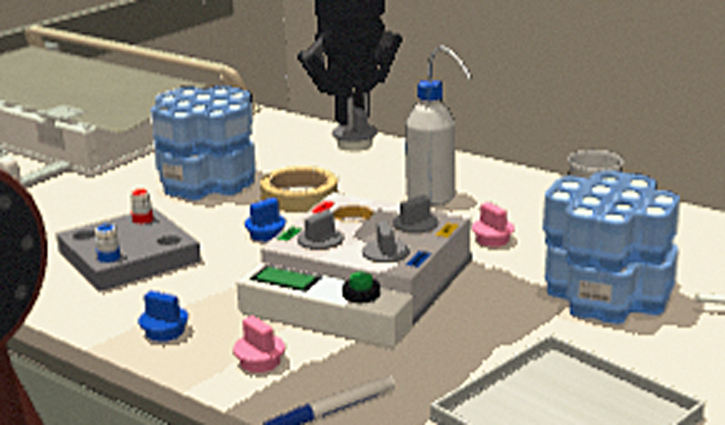

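Plug 1 is held and clear of the block. Checking that the tray and carrier haven't moved, then carrying it over.

```bash
python3 - <<'E'
from h import *
a=cv2.imread('pics/top0.png').astype(int);b=cv2.imread('pics/t1.png').astype(int);d=np.abs(a-b).max(2)>25
print('tray',d[225:320,385:480].sum(),'car',d[205:275,185:255].sum())
print(ray('top',[[410,233],[471,249],[459,312],[394,296]],.018).round(3).tolist())
E
```

```text
tray 7696 car 4186
[[0.549, -0.211, 0.018], [0.526, -0.379, 0.018], [0.358, -0.356, 0.018], [0.377, -0.183, 0.018]]
```

```bash
python3 -m creep '[[[-0.9,-0.145,-0.385,0.01,0,0,0],[-0.9,-0.145,-0.385,0.01,0,0,0],[-0.9,-0.145,-0.385,0.01,0,0,0],[-0.9,-0.145,-0.385,0.01,0,0,0],[-0.9,-0.145,-0.385,0.01,0,0,0],[-0.9,-0.145,-0.385,0.01,0,0,0],[-0.9,-0.145,-0.385,0.01,0,0,0],[-0.9,-0.145,-0.385,0.01,0,0,0]]]'; python3 -m creep '[[[-0.9,0,0,0,0,0,0],[-0.9,0,0,0,0,0,0]]]'
```

```text
time_s: 5.6
eef_pos: [0.4702, -0.2994, 0.1648]
eef_rot: [-0.475, 1.57, 2.41]
ft_force: [0.0, -1.1, -0.5]
grip_width: 0.0123
time_s: 5.8
eef_pos: [0.4707, -0.2986, 0.1646]
eef_rot: [-0.618, 1.569, 2.265]
ft_force: [0.7, 0.0, -0.4]
grip_width: 0.0131
```

```bash
python3 - <<'E'
from h import *
s=robot.read_camera('scene'); cv2.imwrite('pics/tr.png',cv2.resize(s[140:310,300:500],None,fx=3,fy=3,interpolation=cv2.INTER_CUBIC))
print((proj('scene',[[0.549, -0.211, 0.018], [0.526, -0.379, 0.018], [0.358, -0.356, 0.018], [0.377, -0.183, 0.018]])-[300,140])*3)
E
```

```text
[[265.45983398 310.74453589]
 [450.93917431 387.43407804]
 [324.64641811 493.28163511]
 [123.38495287 396.76880636]]
```

View pics/tr.png

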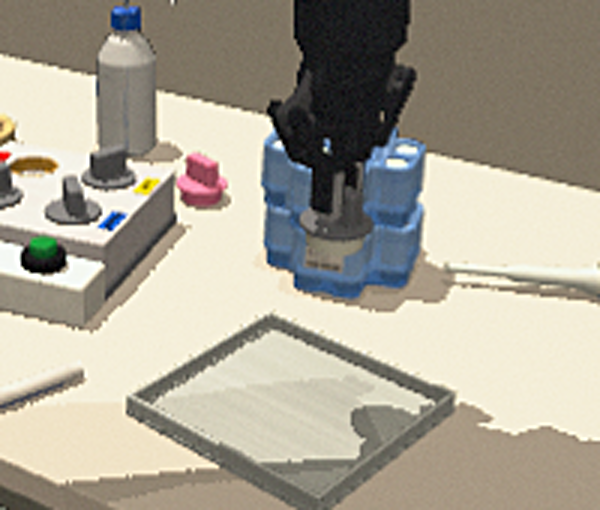

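Tray unmoved (corners in crop ≈ (270,317),(452,393),(320,505),(128,400), as predicted). Lowering and releasing.

```bash
python3 -m creep '[[[-0.9,0.003,-0.012,-0.04,0,0,0],[-0.9,0.003,-0.012,-0.08,0,0,0],[-0.9,0.003,-0.012,-0.11,0,0,0],[-0.9,0.003,-0.012,-0.125,0,0,0],[-0.9,0.003,-0.012,-0.134,0,0,0],[-0.9,0.003,-0.012,-0.134,0,0,0]]]'; python3 -m creep '[[[-0.4,0,0,0,0,0,0],[0,0,0,0,0,0,0],[0,0,0,0.0,0,0,0],[0,0,0,0.03,0,0,0],[0,0,0,0.08,0,0,0],[0,0,0,0.13,0,0,0],[0,0,0,0.16,0,0,0]]]'; python3 -c "
from h import *; state()"
```

```text
time_s: 6.45
eef_pos: [0.4748, -0.3091, 0.0312]
eef_rot: [-0.544, 1.57, 2.342]
ft_force: [0.3, -0.2, 0.1]
grip_width: 0.0126
time_s: 7.15
eef_pos: [0.4755, -0.3109, 0.1966]
eef_rot: [2.587, 1.565, -0.812]
ft_force: [0.3, -0.2, -0.1]
grip_width: 0.0428
t 7.15 tcp [ 0.4755 -0.3109  0.1966] jawaz 165.3 xax [ 0.004 -0.004 -1.   ] f [ 0.3 -0.2 -0.1] tq [-0.04  0.02 -0.02] w 0.0428 q [-0.81 -0.   -0.08  1.49 -0.   -2.12]
```

```bash
python3 -m creep '[[[0.06,0.0735,0.294,-0.05,0,0,-0.53],[0.06,0.0735,0.294,-0.05,0,0,-0.53],[0.06,0.0735,0.294,-0.05,0,0,-0.53],[0.06,0.0735,0.294,-0.05,0,0,-0.53],[0.06,0.0735,0.294,-0.05,0,0,-0.53],[0.06,0.0735,0.294,-0.05,0,0,-0.53],[0.06,0.0735,0.294,-0.05,0,0,-0.53],[0.06,0.0735,0.294,-0.05,0,0,-0.53]]]'; python3 -m creep '[[[0.06,0,0,-0.02,0,0,0],[0.06,0,0,-0.02,0,0,0]]]'; python3 - <<'E'
from h import *
state(); s=robot.read_camera('scene'); t=robot.read_camera('top'); cv2.imwrite('pics/t2.png',t)
cv2.imwrite('pics/s2.png',cv2.resize(s[140:310,200:470],None,fx=2.9,fy=2.9,interpolation=cv2.INTER_CUBIC))
E
```

```text
time_s: 7.95
eef_pos: [0.5484, -0.0139, 0.1416]
eef_rot: [-1.244, 1.571, 1.115]
ft_force: [-0.0, -0.5, 0.4]
grip_width: 0.0455
time_s: 8.15
eef_pos: [0.5471, -0.0169, 0.1199]
eef_rot: [0.65, 1.568, 3.004]
ft_force: [-1.3, 0.8, -0.3]
grip_width: 0.0452
t 8.15 tcp [ 0.5471 -0.0169  0.1199] jawaz 134.9 xax [-0.002  0.    -1.   ] f [-1.3  0.8 -0.3] tq [-0.02  0.02  0.03] w 0.0452 q [-0.27 -0.04 -0.26  1.36 -0.   -1.05]
```

View pics/s2.png

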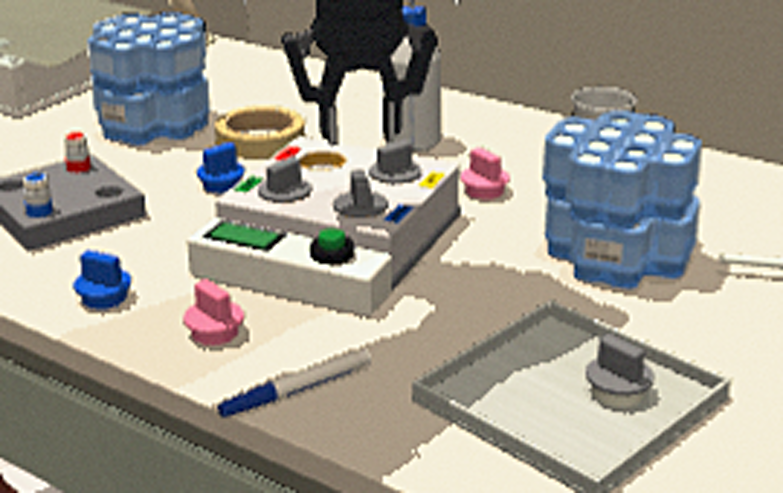

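Plug 1 stands in the tray at crop (620,370), and the fingers straddle plug 4 at (360,195). Gripping it and twisting.

```bash
python3 -m creep '[[[0.06,0.001,0,-0.03,0,0,0],[0.06,0.001,0,-0.045,0,0,0],[0.06,0.001,0,-0.053,0,0,0],[-0.5,0.001,0,-0.053,0,0,0],[-0.9,0.001,0,-0.053,0,0,0],[-0.9,0.001,0,-0.053,0,0,0],[-0.9,0.001,0,-0.053,0,0,0],[-0.9,0.001,0,-0.053,0,0,0]]]';python3 -m creep '[[[-0.9,0,0,0,0,0,0],[-0.9,0,0,0,0,0,0]]]'; python3 -c "
from h import *; state()"
```

```text
time_s: 9.05
eef_pos: [0.549, -0.0154, 0.0697]
eef_rot: [-0.456, 1.57, 1.899]
ft_force: [-4.9, 3.2, 4.0]
grip_width: 0.0126
time_s: 9.25
eef_pos: [0.549, -0.0154, 0.0697]
eef_rot: [-0.51, 1.57, 1.845]
ft_force: [-4.4, 3.5, 4.3]
grip_width: 0.0124
t 9.25 tcp [ 0.549  -0.0154  0.0697] jawaz 135.0 xax [-0.     0.001 -1.   ] f [-4.4  3.5  4.3] tq [0.71 1.08 0.01] w 0.0124 q [-0.27 -0.01 -0.32  1.27  0.   -1.05]
```

```bash
python3 -m creep '[[[-0.9,-0.0005,0.0005,0.0005,0,0,0],[-0.9,-0.0005,0.0005,0.0005,0,0,-0.14],[-0.9,-0.0005,0.0005,0.0005,0,0,-0.28],[-0.9,-0.0005,0.0005,0.0005,0,0,-0.42],[-0.9,-0.0005,0.0005,0.0005,0,0,-0.56],[-0.9,-0.0005,0.0005,0.0005,0,0,-0.7],[-0.9,-0.0005,0.0005,0.0005,0,0,-0.83],[-0.9,-0.0005,0.0005,0.0005,0,0,-0.87]]]'; python3 -m creep '[[[-0.9,0,0,0,0,0,0],[-0.9,0,0,0,0,0,0],[-0.9,0,0,0.008,0,0,0],[-0.9,0,0,0.02,0,0,0],[-0.9,0,0,0.05,0,0,0],[-0.9,0,0,0.09,0,0,0],[-0.9,0,0,0.09,0,0,0]]]'; python3 - <<'E'
from h import *
state(); s=robot.read_camera('scene'); 
cv2.imwrite('pics/s3.png',cv2.resize(s[140:310,170:470],None,fx=2.6,fy=2.6,interpolation=cv2.INTER_CUBIC))
E
```

```text
time_s: 10.05
eef_pos: [0.5489, -0.016, 0.0698]
eef_rot: [-2.66, 1.569, -1.179]
ft_force: [-3.0, -1.8, 0.9]
grip_width: 0.0127
time_s: 10.75
eef_pos: [0.5518, -0.0159, 0.1661]
eef_rot: [-1.674, 1.561, -0.188]
ft_force: [1.7, -0.8, 0.1]
grip_width: 0.0122
t 10.75 tcp [ 0.5518 -0.0159  0.1661] jawaz 85.1 xax [ 0.009 -0.002 -1.   ] f [ 1.7 -0.8  0.1] tq [ 0.04 -0.08 -0.09] w 0.0122 q [-0.27 -0.06 -0.19  1.43  0.   -0.18]
```

View pics/s3.png

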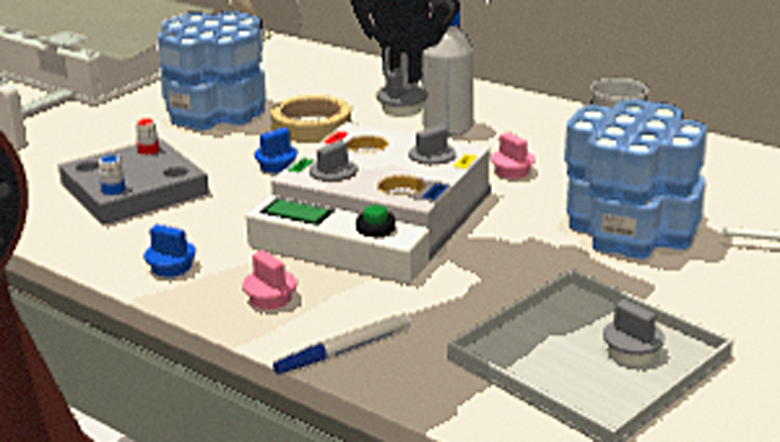

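Both plugs are out, and plug 4 is held. Taking it to the tray.

```bash
python3 -m creep '[[[-0.9,-0.125,-0.229,0,0,0,0],[-0.9,-0.125,-0.229,0,0,0,0],[-0.9,-0.125,-0.229,0,0,0,0],[-0.9,-0.125,-0.229,0,0,0,0],[-0.9,-0.125,-0.229,0,0,0,0],[-0.9,-0.125,-0.229,0,0,0,0],[-0.9,-0.125,-0.229,0,0,0,0],[-0.9,-0.125,-0.229,0,0,0,0]]]'; python3 - <<'E'
from h import *
state(); s=robot.read_camera('scene'); print((proj('scene',[[0.549, -0.211, 0.018], [0.526, -0.379, 0.018], [0.358, -0.356, 0.018], [0.377, -0.183, 0.018]])-[170,140])*2.6)
E
```

```text
time_s: 11.6
eef_pos: [0.4239, -0.2437, 0.1587]
eef_rot: [0.041, 1.57, 1.526]
ft_force: [0.3, -0.0, -0.3]
grip_width: 0.0129
t 11.6 tcp [ 0.4239 -0.2437  0.1587] jawaz 85.1 xax [ 0.     0.001 -1.   ] f [ 0.3 -0.  -0.3] tq [0.02 0.01 0.  ] w 0.0129 q [-0.79 -0.24 -0.36  1.45  0.   -0.7 ]
[[568.06518945 269.31193111]
 [728.81395107 335.77620097]
 [619.36022903 427.51075043]
 [444.93362582 343.86629885]]
```

```bash
python3 -m creep '[[[-0.9,0,0,-0.04,0,0,0],[-0.9,0,0,-0.08,0,0,0],[-0.9,0,0,-0.11,0,0,0],[-0.9,0,0,-0.118,0,0,0],[-0.9,0,0,-0.125,0,0,0],[-0.9,0,0,-0.125,0,0,0]]]'; python3 -m creep '[[[-0.5,0,0,0,0,0,0],[-0.3,0,0,0,0,0,0],[-0.3,0,0,0.0,0,0,0],[-0.3,0,0,0.03,0,0,0],[-0.3,0,0,0.08,0,0,0],[-0.3,0,0,0.13,0,0,0],[0,0,0,0.16,0,0,0]]]'; python3 -c "
from h import *; state()
K=robot.read_camera('top'); cv2.imwrite('pics/t3.png',K); cv2.imwrite('pics/s4.png',robot.read_camera('scene'))"
```

```text
time_s: 12.25
eef_pos: [0.4243, -0.2441, 0.0345]
eef_rot: [-1.876, 1.57, -0.39]
ft_force: [0.6, 0.1, -0.2]
grip_width: 0.0127
time_s: 12.95
eef_pos: [0.4244, -0.2453, 0.1986]
eef_rot: [-2.256, 1.566, -0.771]
ft_force: [0.5, -0.7, -0.4]
grip_width: 0.0419
t 12.95 tcp [ 0.4244 -0.2453  0.1986] jawaz 85.1 xax [ 0.003 -0.003 -1.   ] f [ 0.5 -0.7 -0.4] tq [-0.07 -0.04 -0.  ] w 0.0419 q [-0.79 -0.24 -0.3   1.51  0.   -0.71]
```

View pics/s4.png

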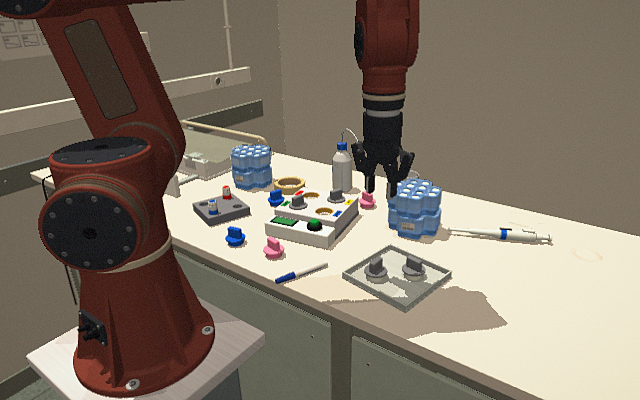

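Both plugs stand in the tray, at (376,268) and (413,267). Re-measuring the vials from the current pictures.

```bash
cat >> h.py <<'E'
def vials():
    t=robot.read_camera('top'); s=robot.read_camera('scene'); 
    for n,im in(('top',t),('scene',s)):
        im=cv2.resize(im,None,fx=3,fy=3,interpolation=cv2.INTER_CUBIC)
        h=cv2.cvtColor(im,cv2.COLOR_BGR2HSV).astype(int); H,S,V=h[...,0],h[...,1],h[...,2]
        for nm,m,p in(('v1',((H<8)|(H>172)),[.51,.323,.062]),('v4',(H>100)&(H<130),[.4143,.2777,.062])):
            m=m&(S>110)&(V>50)
            try:
                c,st,_=blob(m,proj(n,[p])[0]*3+1,22); c=(c+.5)/3-.5; print(n,nm,c.round(1),st[2:]/3,ray(n,c,.062).round(4)[0][:2])
            except ValueError: print(n,nm,'none')
E
python3 -c "
from h import *; vials()"
```

```text
top v1 [208.3 219.5] [  7.33333333   6.66666667 105.66666667] [0.5097 0.3237]
top v4 [219.1 258.4] [ 6.33333333  5.33333333 83.33333333] [0.4142 0.2778]
scene v1 [225.3 186.5] [ 5.66666667  3.         38.33333333] [0.5076 0.3253]
scene v4 [211.6 200.6] [ 6.          3.         37.33333333] [0.4136 0.2805]
```

```bash
python3 -m creep '[[[0.06,0.085,0.569,-0.04,0,0,0],[0.06,0.085,0.569,-0.04,0,0,0],[0.06,0.085,0.569,-0.04,0,0,0],[0.06,0.085,0.569,-0.04,0,0,0],[0.06,0.085,0.569,-0.04,0,0,0],[0.06,0.085,0.569,-0.04,0,0,0],[0.06,0.085,0.569,-0.04,0,0,0],[0.06,0.085,0.569,-0.04,0,0,0]]]'; python3 -m creep '[[[0.06,0,0,0,0,0,0],[0.06,0,0,0,0,0,0]]]'
```

```text
time_s: 13.95
eef_pos: [0.4817, 0.1523, 0.1646]
eef_rot: [1.691, 1.569, -3.107]
ft_force: [1.4, -0.6, -0.4]
grip_width: 0.0454
time_s: 14.15
eef_pos: [0.4815, 0.1512, 0.1645]
eef_rot: [1.75, 1.568, -3.045]
ft_force: [-0.6, -0.6, 0.1]
grip_width: 0.0452
```

```bash
python3 -m creep '[[[0.06,0.0275,0.173,-0.05,0,0,0],[0.06,0.0275,0.173,-0.05,0,0,0],[0.06,0.0275,0.173,-0.05,0,0,0],[0.06,0.0275,0.173,-0.05,0,0,0],[0.06,0.0275,0.173,-0.05,0,0,0],[0.06,0.0275,0.173,-0.05,0,0,0]]]'; python3 - <<'E'
from h import *
state(); s=robot.read_camera('scene'); cv2.imwrite('pics/s5.png',cv2.resize(s[120:240,170:290],None,fx=5,fy=5,interpolation=cv2.INTER_CUBIC))
E
```

```text
time_s: 14.75
eef_pos: [0.5099, 0.3219, 0.1152]
eef_rot: [2.176, 1.569, -2.623]
ft_force: [1.0, -1.0, -0.1]
grip_width: 0.0454
t 14.75 tcp [0.5099 0.3219 0.1152] jawaz 85.0 xax [-0.002 -0.001 -1.   ] f [ 1.  -1.  -0.1] tq [-0.03 -0.   -0.07] w 0.0454 q [ 0.35  0.13 -0.09  1.36 -0.    0.43]
```

View pics/s5.png

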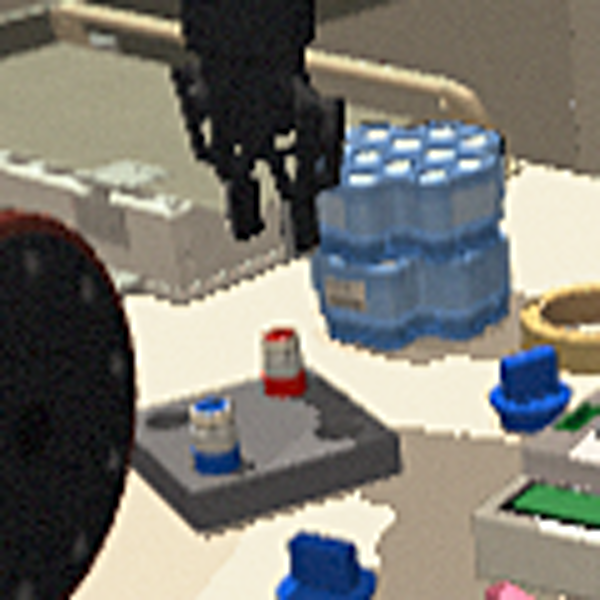

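Gripper hovers over the red vial (crop (282,360)). Descending to grasp.

```bash
python3 -m creep '[[[0.06,-0.0005,0.002,-0.04,0,0,0],[0.06,-0.0005,0.002,-0.065,0,0,0],[0.06,-0.0005,0.002,-0.077,0,0,0],[0.06,-0.0005,0.002,-0.077,0,0,0],[-0.4,-0.0005,0.002,-0.077,0,0,0],[-0.6,-0.0005,0.002,-0.077,0,0,0],[-0.7,-0.0005,0.002,-0.077,0,0,0],[-0.7,-0.0005,0.002,-0.077,0,0,0]]]'; python3 -m creep '[[[-0.7,0,0,0,0,0,0],[-0.7,0,0,0,0,0,0]]]'; python3 -c "
from h import *; state()"
```

```text
time_s: 15.6
eef_pos: [0.5109, 0.3254, 0.0412]
eef_rot: [-1.353, 1.568, 0.132]
ft_force: [-0.2, -2.8, 7.0]
grip_width: 0.0211
time_s: 15.8
eef_pos: [0.511, 0.3254, 0.0413]
eef_rot: [-1.373, 1.568, 0.112]
ft_force: [-0.8, -1.9, 7.1]
grip_width: 0.0214
t 15.8 tcp [0.511  0.3254 0.0413] jawaz 85.1 xax [ 0.003  0.    -1.   ] f [-0.8 -1.9  7.1] tq [-0.58  0.1  -0.03] w 0.0214 q [ 0.35  0.17 -0.18  1.22 -0.    0.44]
```

```bash
python3 -m creep '[[[-0.7,0,0,0.01,0,0,0],[-0.7,0,0,0.03,0,0,0],[-0.7,0,0,0.06,0,0,0],[-0.7,0,0,0.1,0,0,0],[-0.7,0,0,0.12,0,0,0],[-0.7,0,0,0.12,0,0,0],[-0.7,0,0,0.12,0,0,0]]]'; python3 - <<'E'
from h import *
state(); s=robot.read_camera('scene'); cv2.imwrite('pics/s6.png',cv2.resize(s[110:230,170:290],None,fx=5,fy=5,interpolation=cv2.INTER_CUBIC))
E
```

```text
time_s: 16.5
eef_pos: [0.5099, 0.3254, 0.1599]
eef_rot: [-0.969, 1.569, 0.516]
ft_force: [0.4, -0.6, -2.0]
grip_width: 0.0213
t 16.5 tcp [0.5099 0.3254 0.1599] jawaz 85.1 xax [ 0.001  0.001 -1.   ] f [ 0.4 -0.6 -2. ] tq [ 0.01  0.   -0.  ] w 0.0213 q [ 0.35  0.12 -0.02  1.43  0.    0.44]
```

View pics/s6.png

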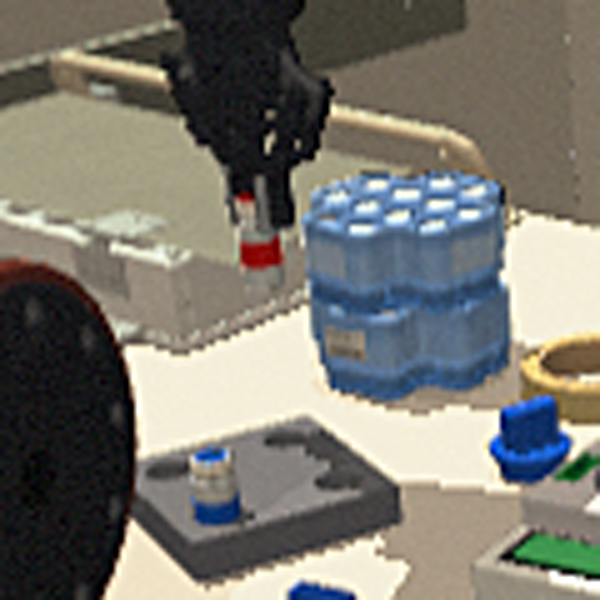

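The vial is held, but it seems to lean. Comparing it with a vertical prediction.

```bash
python3 - <<'E'
from h import *
P=[[.51,.3254,z] for z in (.1247,.153,.1807)]
for nm,Q in (('vert',P),('tilt10 bottom+x',[[.51+(.17-p[2])*np.tan(.175),p[1],p[2]] for p in P]),('tilt10 bottom-y',[[.51,p[1]-(.17-p[2])*np.tan(.175),p[2]] for p in P])):
    print(nm,((proj('scene',Q)-[170,110]+.5)*5).round(0).tolist())
s=robot.read_camera('scene'); t=robot.read_camera('top'); 
for n,im in(('scene',s),('top',t)):
    im=cv2.resize(im,None,fx=5,fy=5,interpolation=cv2.INTER_CUBIC)
    h=cv2.cvtColor(im,cv2.COLOR_BGR2HSV).astype(int); m=((h[...,0]<8)|(h[...,0]>172))&(h[...,1]>130)&(h[...,2]>50)
    p=proj(n,[P[1]])[0]*5
    n_,l,st,c=cv2.connectedComponentsWithStats(m.astype(np.uint8))
    for i in range(1,n_):
        if st[i,4]>40 and np.hypot(*(c[i]-p))<120:
            off=np.array([170,110])*5 if n=='scene' else 0
            print(n,(c[i]-off).round(0),st[i][2:],cv2.minAreaRect(np.argwhere(l==i)[:,::-1].astype(np.float32)))
cv2.imwrite('pics/t6.png',cv2.resize(t[190:250,180:260],None,fx=5,fy=5))
E
```

```text
vert [[271.0, 287.0], [265.0, 242.0], [260.0, 197.0]]
tilt10 bottom+x [[281.0, 283.0], [269.0, 241.0], [258.0, 198.0]]
tilt10 bottom-y [[280.0, 289.0], [269.0, 243.0], [258.0, 197.0]]
scene [246. 199.] [ 19  12 156] ((1095.15234375, 748.1280517578125), (18.22120475769043, 10.601428031921387), 6.340191841125488)
scene [261. 256.] [  42   32 1000] ((1110.7388916015625, 805.5307006835938), (29.26873207092285, 41.42021942138672), 83.2901611328125)
top [1004. 1098.] [ 20   9 116] ((1003.5, 1098.0001220703125), (6.864064693450928, 19.415496826171875), 78.69007110595703)
```

The band's tilt matches the vertical prediction (~7° perspective), so the vial is upright. Carrying it to well 1.

```bash
python3 -m creep '[[[-0.7,0.1035,-0.2485,0,0,0,0],[-0.7,0.1035,-0.2485,0,0,0,0],[-0.7,0.1035,-0.2485,0,0,0,0],[-0.7,0.1035,-0.2485,0,0,0,0],[-0.7,0.1035,-0.2485,0,0,0,0],[-0.7,0.1035,-0.2485,0,0,0,0],[-0.7,0.1035,-0.2485,0,0,0,0],[-0.7,0.1035,-0.2485,0,0,0,0]]]';  python3 -m creep '[[[-0.7,0,0,-0.02,0,0,0],[-0.7,0,0,-0.04,0,0,0],[-0.7,0,0,-0.055,0,0,0],[-0.7,0,0,-0.055,0,0,0]]]'; python3 - <<'E'
from h import *
state(); s=robot.read_camera('scene'); cv2.imwrite('pics/s7.png',cv2.resize(s[140:240,260:380],None,fx=5,fy=5,interpolation=cv2.INTER_CUBIC))
E
```

```text
time_s: 17.45
eef_pos: [0.6125, 0.0772, 0.1584]
eef_rot: [1.237, 1.569, 2.722]
ft_force: [0.1, 0.6, -0.1]
grip_width: 0.0215
time_s: 17.85
eef_pos: [0.6111, 0.0783, 0.1015]
eef_rot: [1.505, 1.567, 2.991]
ft_force: [-0.6, -0.6, -1.1]
grip_width: 0.0216
t 17.85 tcp [0.6111 0.0783 0.1015] jawaz 85.2 xax [-0.004  0.001 -1.   ] f [-0.6 -0.6 -1.1] tq [-0.01  0.03 -0.02] w 0.0216 q [-0.08  0.17 -0.06  1.34  0.   -0.  ]
```

View pics/s7.png

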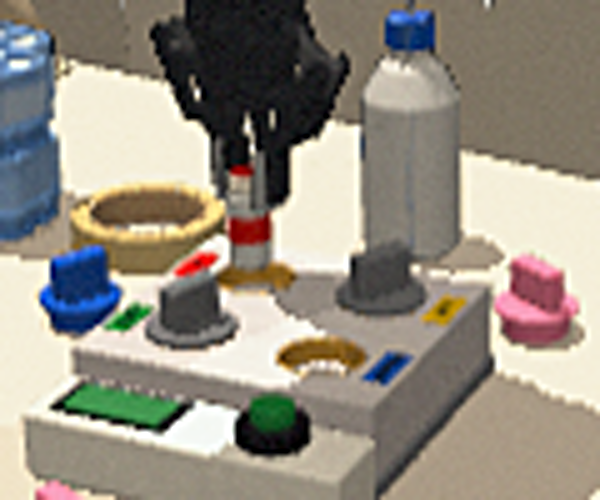

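The vial bottom is over the mouth of well 1 (crop (250,265) vs (256,275)). Lowering it gently.

```bash
python3 -m creep '[[[-0.7,0.001,-0.0005,-0.008,0,0,0],[-0.7,0.001,-0.0005,-0.016,0,0,0],[-0.7,0.001,-0.0005,-0.022,0,0,0],[-0.7,0.001,-0.0005,-0.027,0,0,0],[-0.7,0.001,-0.0005,-0.032,0,0,0],[-0.7,0.001,-0.0005,-0.036,0,0,0],[-0.7,0.001,-0.0005,-0.036,0,0,0],[-0.7,0.001,-0.0005,-0.036,0,0,0]]]'; python3 -c "
from h import *; state()"
```

```text
time_s: 18.7
eef_pos: [0.614, 0.0765, 0.068]
eef_rot: [0.381, 1.57, 1.866]
ft_force: [0.3, 2.4, -1.9]
grip_width: 0.0212
t 18.7 tcp [0.614  0.0765 0.068 ] jawaz 85.1 xax [-0.     0.001 -1.   ] f [ 0.3  2.4 -1.9] tq [ 0.69 -0.31  0.01] w 0.0212 q [-0.09  0.2  -0.1   1.28  0.   -0.  ]
```

```bash
python3 -m creep '[[[-0.7,0,0.0005,-0.002,0,0,0],[-0.7,0,0.0005,-0.004,0,0,0],[-0.7,0,0.0005,-0.005,0,0,0],[-0.7,0,0.0005,-0.005,0,0,0]]]'; python3 -c "
from h import *; state()"
```

```text
time_s: 19.1
eef_pos: [0.6142, 0.0766, 0.0634]
eef_rot: [-1.883, 1.571, -0.398]
ft_force: [-0.3, 1.0, 1.0]
grip_width: 0.0212
t 19.1 tcp [0.6142 0.0766 0.0634] jawaz 85.1 xax [ 0. -0. -1.] f [-0.3  1.   1. ] tq [ 0.4  -0.17  0.06] w 0.0212 q [-0.09  0.2  -0.11  1.27 -0.   -0.  ]
```

```bash
python3 -m creep '[[[-0.2,0,0,0,0,0,0],[0.06,0,0,0,0,0,0],[0.06,0,0,0,0,0,0],[0.06,0,0,0.03,0,0,0],[0.06,0,0,0.07,0,0,0],[0.06,0,0,0.1,0,0,0],[0.06,0,0,0.1,0,0,0]]]'; python3 - <<'E'
from h import *
state(); vials(); s=robot.read_camera('scene'); cv2.imwrite('pics/s8.png',cv2.resize(s[110:240,170:380],None,fx=3.7,fy=3.7,interpolation=cv2.INTER_CUBIC))
E
```

```text
time_s: 19.8
eef_pos: [0.6165, 0.0764, 0.1686]
eef_rot: [-1.594, 1.563, -0.109]
ft_force: [0.8, 0.2, 0.8]
grip_width: 0.0452
t 19.8 tcp [0.6165 0.0764 0.1686] jawaz 85.1 xax [ 0.007 -0.001 -1.   ] f [0.8 0.2 0.8] tq [-0.02 -0.03 -0.03] w 0.0452 q [-0.09  0.16  0.04  1.45 -0.   -0.  ]
top v1 none
top v4 none
scene v1 none
scene v4 [211.6 200.6] [ 6.          2.66666667 37.        ] [0.4135 0.2805]
```

View pics/s8.png

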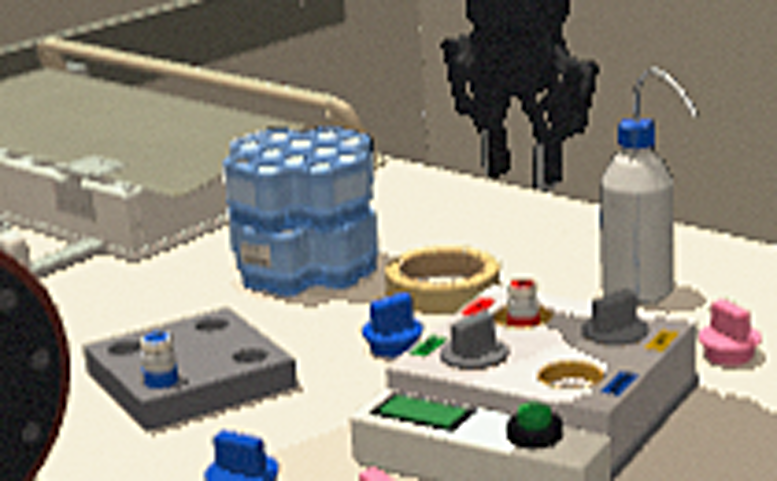

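Vial 1 stands upright in well 1 (crop (522,300)), and vial 4 hasn't moved. Fetching vial 4.

```bash
python3 -m creep '[[[0.06,-0.2,0.2025,-0.02,0,0,0],[0.06,-0.2,0.2025,-0.02,0,0,0],[0.06,-0.2,0.2025,-0.02,0,0,0],[0.06,-0.2,0.2025,-0.02,0,0,0],[0.06,-0.2,0.2025,-0.02,0,0,0],[0.06,-0.2,0.2025,-0.02,0,0,0],[0.06,-0.2,0.2025,-0.02,0,0,0],[0.06,-0.2,0.2025,-0.02,0,0,0]]]'; python3 -m creep '[[[0.06,0,0,-0.03,0,0,0],[0.06,0,0,-0.03,0,0,0],[0.06,0,0,-0.03,0,0,0]]]'; python3 -c "
from h import *; state(); vials()"
```

```text
time_s: 20.75
eef_pos: [0.4131, 0.2794, 0.1419]
eef_rot: [2.13, 1.569, -2.666]
ft_force: [1.0, -0.6, -1.0]
grip_width: 0.0454
time_s: 21.05
eef_pos: [0.414, 0.2782, 0.1127]
eef_rot: [2.018, 1.569, -2.781]
ft_force: [0.4, -0.8, -0.3]
grip_width: 0.0459
t 21.05 tcp [0.414  0.2782 0.1127] jawaz 85.0 xax [-0.002 -0.001 -1.   ] f [ 0.4 -0.8 -0.3] tq [ 0.03 -0.02  0.03] w 0.0459 q [ 0.33 -0.19 -0.41  1.36 -0.    0.42]
top v1 none
top v4 none
scene v1 none
scene v4 [211.6 200.7] [ 6.          2.33333333 29.33333333] [0.413  0.2802]
```

```bash
python3 -m creep '[[[0.06,0,0.0005,-0.04,0,0,0],[0.06,0,0.0005,-0.065,0,0,0],[0.06,0,0.0005,-0.075,0,0,0],[0.06,0,0.0005,-0.075,0,0,0],[-0.4,0,0.0005,-0.075,0,0,0],[-0.6,0,0.0005,-0.075,0,0,0],[-0.7,0,0.0005,-0.075,0,0,0],[-0.7,0,0.0005,-0.075,0,0,0]]]'; python3 -m creep '[[[-0.7,0,0,0,0,0,0],[-0.7,0,0,0,0,0,0]]]'; python3 -c "
from h import *; state()"; python3 -m creep '[[[-0.7,0,0,0.01,0,0,0],[-0.7,0,0,0.03,0,0,0],[-0.7,0,0,0.06,0,0,0],[-0.7,0,0,0.1,0,0,0],[-0.7,0,0,0.12,0,0,0],[-0.7,0,0,0.12,0,0,0],[-0.7,0,0,0.12,0,0,0]]]'; python3 - <<'E'
from h import *
S=state(); s=robot.read_camera('scene'); e=np.array(S['eef_pos']); print('expected band ~',proj('scene',[e+[0,0,-.018]])[0])
im=cv2.resize(s,None,fx=5,fy=5,interpolation=cv2.INTER_CUBIC); h=cv2.cvtColor(im,cv2.COLOR_BGR2HSV).astype(int); m=(h[...,0]>100)&(h[...,0]<130)&(h[...,1]>130)&(h[...,2]>50)
p=proj('scene',[e])[0]*5; n_,l,st,c=cv2.connectedComponentsWithStats(m.astype(np.uint8))
for i in range(1,n_):
    if st[i,4]>40 and np.hypot(*(c[i]-p))<130: print((c[i]/5).round(1),st[i][2:]/5,cv2.minAreaRect(np.argwhere(l==i)[:,::-1].astype(np.float32))[1:])
E
```

```text
time_s: 21.95
eef_pos: [0.4154, 0.2798, 0.0401]
eef_rot: [-1.406, 1.568, 0.078]
ft_force: [-0.5, -3.6, 6.7]
grip_width: 0.0211
time_s: 22.15
eef_pos: [0.4154, 0.2798, 0.0401]
eef_rot: [-1.418, 1.568, 0.067]
ft_force: [-1.3, -4.9, 7.6]
grip_width: 0.0218
t 22.15 tcp [0.4154 0.2798 0.0401] jawaz 85.1 xax [ 0.003  0.    -1.   ] f [-1.3 -4.9  7.6] tq [-0.73  0.22  0.  ] w 0.0218 q [ 0.33 -0.15 -0.5   1.22 -0.    0.42]
time_s: 22.85
eef_pos: [0.4145, 0.28, 0.1589]
eef_rot: [-0.937, 1.569, 0.548]
ft_force: [-0.9, 0.1, -1.3]
grip_width: 0.0216
t 22.85 tcp [0.4145 0.28   0.1589] jawaz 85.1 xax [ 0.001  0.001 -1.   ] f [-0.9  0.1 -1.3] tq [-0.01  0.    0.01] w 0.0216 q [ 0.33 -0.21 -0.34  1.44  0.    0.42]
expected band ~ [208.53773892 174.6315506 ]
[204.1 161. ] [ 3.   2.  19.8] ((9.0, 14.0), 90.0)
[207.7 173.7] [  8.6   6.  201.8] ((26.935884475708008, 43.499114990234375), 82.09283447265625)
```

```bash
python3 -m creep '[[[-0.7,0.135,-0.2965,0,0,0,0],[-0.7,0.135,-0.2965,0,0,0,0],[-0.7,0.135,-0.2965,0,0,0,0],[-0.7,0.135,-0.2965,0,0,0,0],[-0.7,0.135,-0.2965,0,0,0,0],[-0.7,0.135,-0.2965,0,0,0,0],[-0.7,0.135,-0.2965,0,0,0,0],[-0.7,0.135,-0.2965,0,0,0,0]]]';  python3 -m creep '[[[-0.7,0,0,-0.02,0,0,0],[-0.7,0,0,-0.04,0,0,0],[-0.7,0,0,-0.055,0,0,0],[-0.7,0,0,-0.055,0,0,0],[-0.7,0,0,-0.055,0,0,0]]]'; python3 - <<'E'
from h import *
state(); s=robot.read_camera('scene'); cv2.imwrite('pics/s9.png',cv2.resize(s[140:240,260:380],None,fx=5,fy=5,interpolation=cv2.INTER_CUBIC))
print((proj('scene',[[.5486,-.0163,.056],[.5486,-.0163,.066]])-[260,140]+.5)*5)
E
```

```text
time_s: 23.7
eef_pos: [0.5492, -0.0198, 0.1564]
eef_rot: [1.523, 1.569, 3.004]
ft_force: [-0.9, 0.8, 0.2]
grip_width: 0.0217
time_s: 24.2
eef_pos: [0.5487, -0.0162, 0.1031]
eef_rot: [1.21, 1.57, 2.696]
ft_force: [1.0, 0.3, 0.1]
grip_width: 0.0217
t 24.2 tcp [ 0.5487 -0.0162  0.1031] jawaz 85.1 xax [-0.001  0.    -1.   ] f [1.  0.3 0.1] tq [ 0.03 -0.01  0.01] w 0.0217 q [-0.27 -0.03 -0.28  1.33  0.   -0.18]
[[325.23646682 356.58245001]
 [324.99391106 339.87422366]]
```

View pics/s9.png

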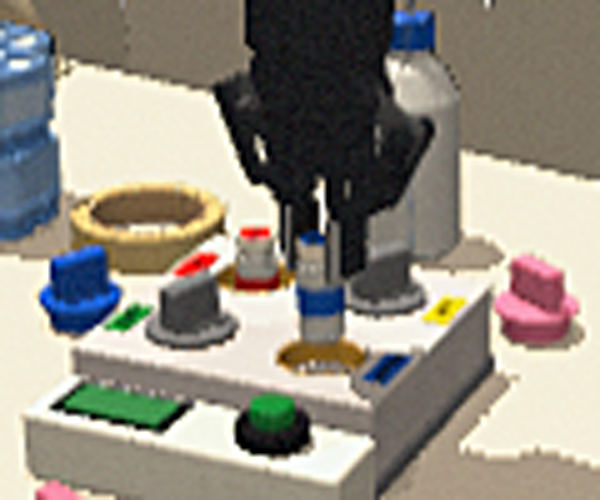

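The vial bottom (323,338) is over well 4, predicted at (325,340). Lowering.

```bash
python3 -m creep '[[[-0.7,0.0005,0,-0.008,0,0,0],[-0.7,0.0005,0,-0.016,0,0,0],[-0.7,0.0005,0,-0.022,0,0,0],[-0.7,0.0005,0,-0.027,0,0,0],[-0.7,0.0005,0,-0.032,0,0,0],[-0.7,0.0005,0,-0.036,0,0,0],[-0.7,0.0005,0,-0.036,0,0,0],[-0.7,0.0005,0,-0.036,0,0,0]]]'; python3 -c "
from h import *; state()"
```

```text
time_s: 25.05
eef_pos: [0.5495, -0.0164, 0.0669]
eef_rot: [0.326, 1.57, 1.811]
ft_force: [2.7, 3.9, -3.4]
grip_width: 0.0216
t 25.05 tcp [ 0.5495 -0.0164  0.0669] jawaz 85.1 xax [-0.     0.001 -1.   ] f [ 2.7  3.9 -3.4] tq [ 1.01 -0.51 -0.  ] w 0.0216 q [-0.27 -0.01 -0.32  1.26  0.   -0.18]
```

```bash
python3 -m creep '[[[-0.7,0,0.001,-0.002,0,0,0],[-0.7,0,0.001,-0.004,0,0,0],[-0.7,0,0.001,-0.005,0,0,0],[-0.7,0,0.001,-0.005,0,0,0]]]'; python3 -c "
from h import *; state()"
```

```text
time_s: 25.45
eef_pos: [0.5496, -0.016, 0.0623]
eef_rot: [-2.894, 1.57, -1.409]
ft_force: [-0.1, 0.6, 1.0]
grip_width: 0.0216
t 25.45 tcp [ 0.5496 -0.016   0.0623] jawaz 85.1 xax [ 0. -0. -1.] f [-0.1  0.6  1. ] tq [ 0.24 -0.09  0.04] w 0.0216 q [-0.27 -0.01 -0.33  1.25 -0.   -0.18]
```

```bash
python3 -m creep '[[[-0.2,0,0,0,0,0,0],[0.06,0,0,0,0,0,0],[0.06,0,0,0,0,0,0],[0.06,0,0,0.03,0,0,0],[0.06,0,0,0.07,0,0,0],[0.06,0,0,0.1,0,0,0],[0.06,0,0,0.1,0,0,0]]]'; python3 - <<'E'
from h import *
state(); c=[]
for n,p0 in(('top',(342.7,248.2)),('scene',(314.5,224))):
    im=cv2.resize(cv2.imread(f'pics/{n}0.png'),None,fx=5,fy=5,interpolation=cv2.INTER_CUBIC); h=cv2.cvtColor(im,cv2.COLOR_BGR2HSV).astype(int)
    m=(h[...,1]>90)&(h[...,0]>50)&(h[...,0]<80)&(h[...,2]>35)
    q,st,_=blob(m,np.array(p0)*5,25); q=(q+.5)/5-.5; c.append(q); print(n,q,st/5)
for z in(.042,.046,.05,.055): print(z,ray('top',c[0],z)[0].round(4),ray('scene',c[1],z)[0].round(4))
# panel geometry from heater frame
y=np.radians(10.25);u=np.array([np.cos(y),np.sin(y)]);d=np.array([.4819,-.0337])-[.5809,.0302]; print('in heater frame',d@u,d@[-u[1],u[0]])
s=robot.read_camera('scene'); cv2.imwrite('pics/s10.png',cv2.resize(s[150:280,260:460],None,fx=4,fy=4,interpolation=cv2.INTER_CUBIC))
E
```

```text
time_s: 26.15
eef_pos: [0.552, -0.0165, 0.1672]
eef_rot: [-1.764, 1.564, -0.279]
ft_force: [0.5, 0.9, 0.1]
grip_width: 0.0453
t 26.15 tcp [ 0.552  -0.0165  0.1672] jawaz 85.1 xax [ 0.007 -0.002 -1.   ] f [0.5 0.9 0.1] tq [-0.02 -0.06 -0.03] w 0.0453 q [-0.27 -0.05 -0.18  1.44 -0.   -0.18]
top [342.68380427 248.1862164 ] [338.6 244.2   9.    8.8 290.2]
scene [313.92284981 222.14159178] [309.6 218.8   9.6   7.8 311.6]
0.042 [ 0.4824 -0.0339  0.042 ] [ 0.501  -0.0156  0.042 ]
0.046 [ 0.4821 -0.0337  0.046 ] [ 0.4949 -0.0202  0.046 ]
0.05 [ 0.4817 -0.0335  0.05  ] [ 0.4888 -0.0249  0.05  ]
0.055 [ 0.4812 -0.0332  0.055 ] [ 0.4812 -0.0307  0.055 ]
in heater frame -0.10879062162276126 -0.04526378957768766
```

```bash
python3 -m creep '[[[-1,-0.0685,-0.0175,0,0,0,0],[-1,-0.0685,-0.0175,0,0,0,0],[-1,-0.0685,-0.0175,0,0,0,0],[-1,-0.0685,-0.0175,-0.03,0,0,0],[-1,-0.0685,-0.0175,-0.06,0,0,0],[-1,-0.0685,-0.0175,-0.09,0,0,0],[-1,-0.0685,-0.0175,-0.09,0,0,0],[-1,-0.0685,-0.0175,-0.09,0,0,0]]]'; python3 -m creep '[[[-1,0,0,-0.006,0,0,0],[-1,0,0,-0.012,0,0,0],[-1,0,0,-0.016,0,0,0],[-1,0,0,-0.018,0,0,0],[-1,0,0,-0.018,0,0,0]]]'; python3 -c "
from h import *; state()"
```

```text
time_s: 27.0
eef_pos: [0.4809, -0.033, 0.0721]
eef_rot: [1.208, 1.569, 2.693]
ft_force: [0.4, -0.0, 0.8]
grip_width: 0.0003
time_s: 27.5
eef_pos: [0.4822, -0.0336, 0.0559]
eef_rot: [-1.802, 1.568, -0.316]
ft_force: [-1.0, 0.5, 11.0]
grip_width: 0.0003
t 27.5 tcp [ 0.4822 -0.0336  0.0559] jawaz 85.1 xax [ 0.002 -0.001 -1.   ] f [-1.   0.5 11. ] tq [ 0.17  0.36 -0.03] w 0.0003 q [-0.34 -0.22 -0.53  1.25  0.   -0.26]
```

```bash
python3 -m creep '[[[-1,0,0,-0.002,0,0,0],[-1,0,0,-0.002,0,0,0],[-1,0,0,-0.002,0,0,0]]]'; python3 -m creep '[[[-1,0,0,0.005,0,0,0],[-1,0,0,0.005,0,0,0]]]'; python3 -m creep '[[[-1,0,0,0.003,0,0,0],[-1,0,0,0.003,0,0,0],[-1,0,0,0.003,0,0,0]]]'
```

```text
time_s: 27.8
eef_pos: [0.4823, -0.0337, 0.0555]
eef_rot: [-1.89, 1.568, -0.405]
ft_force: [-9.5, 3.0, 27.0]
grip_width: -0.0001
time_s: 28.0
eef_pos: [0.4821, -0.0336, 0.0586]
eef_rot: [-1.764, 1.568, -0.279]
ft_force: [1.9, -0.9, 2.0]
grip_width: 0.0002
time_s: 28.3
eef_pos: [0.4811, -0.0333, 0.0601]
eef_rot: [-0.122, 1.571, 1.363]
ft_force: [1.1, -0.4, 2.0]
grip_width: 0.0002
```

The button hit a hard stop (27 N, spring force on release). Retreating and taking a final look.

```bash
python3 -m creep '[[[-1,0,0,0.04,0,0,0],[-1,0,0,0.09,0,0,0],[-1,0,0,0.14,0,0,0],[-1,-0.05,0,0.19,0,0,0],[-1,-0.05,0,0.19,0,0,0],[-1,-0.05,0,0.19,0,0,0],[-1,-0.05,0,0.19,0,0,0]]]'; python3 - <<'E'
from h import *
state(); s=robot.read_camera('scene'); cv2.imwrite('pics/fin.png',cv2.resize(s[150:310,180:460],None,fx=2.85,fy=2.85,interpolation=cv2.INTER_CUBIC))
E
```

```text
time_s: 29.0
eef_pos: [0.4313, -0.0333, 0.2494]
eef_rot: [0.751, 1.57, 2.236]
ft_force: [0.1, 0.8, -0.3]
grip_width: 0.0003
t 29.0 tcp [ 0.4313 -0.0333  0.2494] jawaz 85.1 xax [-0.  0. -1.] f [ 0.1  0.8 -0.3] tq [-0.02 -0.01 -0.11] w 0.0003 q [-0.38 -0.41 -0.33  1.64  0.   -0.3 ]
```

View pics/fin.png

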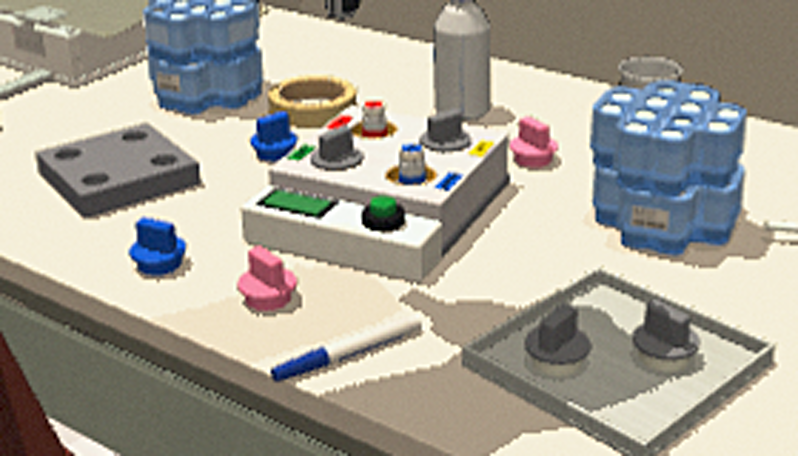

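The final view shows vials 1 (373,118) and 4 (411,163) upright and down in their wells. Both plugs are in the tray at (558,338) and (667,335), plugs 2 and 3 are still seated, and the carrier is empty.

```bash
python3 -c "
from h import *; print(robot.hand_in())"
```

```text
the job is handed in; nothing more can be done
None
```

The job is done and handed in at about 29 s on the robot's clock. Only vials 1 (red) and 4 (blue) were in the carrier.

- **Plugs:** I broke plugs 1 and 4 free with twists of about 49° and 50°. Both now stand in the steel tray. Plugs 2 and 3 were left seated.
- **Vials:** vial 1 went into well 1 first, then vial 4 into well 4. On each, the force dropped to about 1 N upward at the expected seated height. The final picture shows both upright and down.
- **Start button:** I pressed it to its hard stop. The force rose to 27 N with no further travel, and the button pushed back as I let go. It has no separate reading, so "fully pressed" rests on that stop.
- **Other checks:** I never touched the tape roll or the wash bottle, and they look unmoved. I saw no shift of the tray or the carrier, and the arm ended clear of everything.

One check disagreed: the two cameras differed by 2–3 mm on the vial positions, which is about the calibration error. A quick before-and-after picture comparison of the tray also failed, because the arm and its shadow were in view. I confirmed the tray from its corners in the scene camera instead.

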